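Seat the blue-handled cup in the stirrer's slotted collar

ROBOT

A 6-joint arm with a two-finger parallel gripper is mounted at the origin on the work surface. World frame = base frame: x ahead of the robot, y to its left, z up, the work surface at z = 0. Lengths are in m, angles in degrees, forces in N, time in s.
With the tool pointing down it reaches from about 0.325 to 0.85 m from the base axis. Payload 15.5 kg.
Tool frame: the origin (TCP) lies at the very end of the fingers, on their centre line; the grasp point (between the pads) lies arm.grip_depth behind it (arm.grip_depth is the distance from the TCP to the grasp point, in m); z points along the fingers, y is the line along which they close (so a half turn about z gives the same grasp; the last joint's range is limited). The gripper opens to 91 mm and grips with 3 to 60 N. Pads are 32 mm wide; open, the fingers measure 118 mm over their backs; the gripper's body (76 mm by 178 mm) begins 60 mm behind the grasp point.
Start: joints at [71.305, 28.281, 77.091, -0, 74.628, -5.472], TCP at [0.143, 0.608, 0.214] pointing down, gripper open.
Joint ranges: [-166.48, 166.48], [-47.26, 123.95], [12.59, 153.08], [-70.14, 250.14], [6.76, 159.57], [-176.63, 176.63]. Speed limits (degrees/s): [108.29, 108.29, 147.25, 172.46, 172.46, 172.46].

INTERFACE

Orientations are given as a 3x3 rotation matrix whose columns are the frame's x, y, z axes.
In Python, from rig import arm gives the robot as it stands. Calls block until the motion is done:
- arm.move_to(position, orientation): joint-space move of the TCP to a pose.
- arm.move_l(position, orientation=None, feed=0.15): straight line of the TCP; orientation=None keeps the orientation; feed is the mean speed in m/s.
- arm.move_joints(angles): joint-space move.
- arm.grip(opening): finger opening in m; the grip force is fixed at half the most; returns when the fingers have stopped.
- arm.sleep(seconds).
- arm.solve_ik(position, orientation): joint angles nearest the present ones, or None.
- arm.snapshot(name): name is "scene" or "top" or "wrist"; returns the picture (384x512x3 uint8, red, green, blue); there is no depth.
- arm.get_calibration(name): a dict with "intrinsics" (3x3 intrinsics, pixels), "cam_to_world" (4x4, takes a point from camera to world coordinates). Camera axes: x right, y down, z forward; pixel columns grow to the right and rows downward; lengths in m; the calibration is good to about 2 mm. A picture is of the moment at which its call begins: read the wrist's pose just before it. get_calibration takes no time and is no camera call; for the wrist camera it gives the pose at the moment of the call.
A pose or a line that the arm cannot do raises arm.Unreachable and nothing moves.
- arm.sign_off(): hands the job in; it is judged then, once.
Readings, each from a call of its own:
- arm.current_t(): time.
- arm.current_joint_positions(): joint angles.
- arm.current_dq(): joint speeds.
- arm.current_tau(): joint torques, N m.
- arm.current_ee_pos(): TCP position.
- arm.current_tool_rot(): TCP orientation.
- arm.current_force(): force on the tool from outside, world axes, zero at the start.
- arm.current_torque(): the same for the moment, N m.
- arm.current_width(): finger opening in m.
- arm.current_grasp_force(): force on a finger pad.
Only numpy, scipy, OpenCV 4.12 (cv2) and the standard library are available. Lean on these libraries where they do the work, as an engineer would, in place of code of your own. Each camera call takes 0.05 s, during which the arm holds its last target. There are 200 camera calls.

TASK

Put the steel cup with the slim blue handle into the round dark collar on the blue stirrer: turn it so that its handle drops into the collar's slot, lower it in without dropping it, and leave it standing upright, fully down on the white plate. Leave the red-handled cup and the white jug where they are.

Things in the scene. Friction and masses are not known exactly. Their poses are not given: they have to be found in the camera images.
- cup_center (a point): Centre (half-way up, on its axis) of the loose steel cup with a slim blue handle: round, open top, 56 mm across, 110 mm tall, 3 mm wall, about 0.2 kg. z is up, +x points to the handle: a loop of 10 mm bar in the x-z plane, from 9 to 85 mm above the underside, out to 59 mm from the axis. To clear the collar, grip across the body along y, some 20 mm above this centre.
- holder (a point): Middle of the collar's floor, 80 mm above the bench, on the fixed stirrer's white plate. z is up, +x points out through the slot. Collar: dark steel wall 30 mm high, 74 mm inside and 96 mm outside diameter, slot through its full height, 28 mm wide inside, 37 outside. Unless its handle is in the slot the cup stays 21 mm high. Stirrer: 160 mm wide, from 153 mm behind (-x, knobs) to 90 mm ahead.
- red_cup_center (a point): Centre (half-way up) of the other loose steel cup, of the same size (56 mm in diameter, 110 mm tall) but with a broad red strap handle, 40 mm wide, too wide for the slot. +x points to its handle, which reaches 58 mm from the axis. Not to be moved.
- jug_center (a point): Centre (half-way up) of a loose white plastic jug, 84 mm in diameter, 105 mm tall, with a white handle to +x that reaches 73 mm from the axis. Too wide for the collar. Not to be moved.
Things that resemble listed ones, but are neither listed nor needed, are in the scene too. Leave any pink or turquoise look-alike of the part that bears cup_center alone.

How it is judged (in metres and radians):
At the end, for the whole second after the job is handed in: The blue-handled cup stands in the collar at rest (slower than 0.02 m/s): its centre 49 to 61 mm above the plate and within 15 mm of the collar's axis, tilted less than 0.12 rad, its handle within 0.6 rad of the slot's direction; the red-handled cup and the jug are within 30 mm of where they began (z of cup_center in the frame of holder between 0.049 and 0.061 m and horizontal distance between cup_center and holder below 0.015 m and angle between the x axis of cup_center and the x axis of holder, either way round below 0.6 rad and angle between cup_center's own z axis and vertical below 0.12 rad and linear speed of cup below 0.02 m/s and distance of each of red_cup_center, jug_center from where it was at the start of the episode below 0.03 m); the robot touches nothing.
It fails at once if the red-handled cup or the white jug is moved by more than 30 mm (distance of any of red_cup_center, jug_center from where it was at the start of the episode above 0.03 m).
It fails at once if the cup is dropped into the collar: it falls free faster than 0.3 m/s while its centre is within 60 mm of the collar's axis and more than 90 mm above the plate (contact force between the fingers and cup below 0.05 N and horizontal distance between cup_center and holder below 0.06 m and z of cup_center in the frame of holder above 0.09 m and linear speed of cup above 0.3 m/s).
It also fails if it takes over 32 s, if anything falls off the work surface, if the arm or the gripper's body presses on something with over 40 N, if the wrist force passes 120 N, or if a joint passes its speed limit or range.

## Working session

There is one attempt and no reset: what is moved stays moved. The work goes in short steps, each a Python script; the robot and the scene stay as the last script left them, time stands still between calls to the robot, and variables do not carry over. Pictures are saved under pics/ and viewed, at most 10 in all, crops included, and the job is handed in when it is done.

```bash
mkdir -p pics; python3 - <<'E'
from rig import arm
import cv2,numpy as np
for n in ("scene","top"):
    im=arm.snapshot(n); np.save(f"pics/{n}.npy",im)
    cv2.imwrite(f"pics/{n}0.png",cv2.resize(im[:,:,::-1],(800,600)))
    c=arm.get_calibration(n); print(n,np.round(c["intrinsics"],1).tolist(),np.round(c["cam_to_world"],3).tolist())
print(arm.grip_depth,arm.current_t(),arm.current_tool_rot())
E
```

```text
scene [[499.6, 0.0, 254.9], [0.0, 499.6, 192.4], [0.0, 0.0, 1.0]] [[-0.643, 0.506, -0.575, 1.335], [0.766, 0.425, -0.483, 0.589], [0.0, -0.751, -0.66, 1.001], [0.0, 0.0, 0.0, 1.0]]
top [[429.9, 0.0, 258.8], [0.0, 429.9, 198.8], [0.0, 0.0, 1.0]] [[-0.029, -0.997, 0.078, 0.43], [-1.0, 0.029, 0.001, -0.077], [-0.004, -0.078, -0.997, 1.229], [0.0, 0.0, 0.0, 1.0]]
0.0188 0.1 [[-9.73487266e-01  2.28740993e-01 -3.17072946e-04]
 [ 2.28741202e-01  9.73486714e-01 -1.03946185e-03]
 [ 7.08987649e-05 -1.08443052e-03 -9.99999409e-01]]
```

View pics/scene0.png

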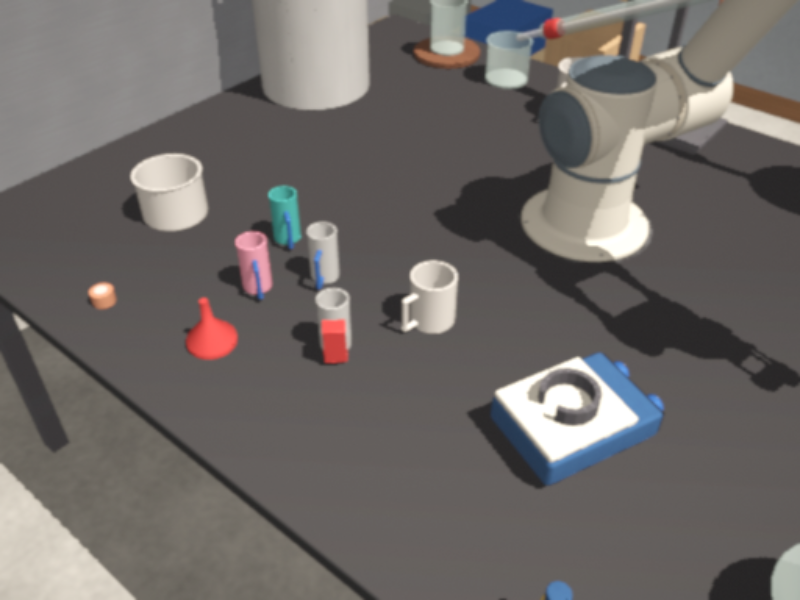

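View pics/top0.png

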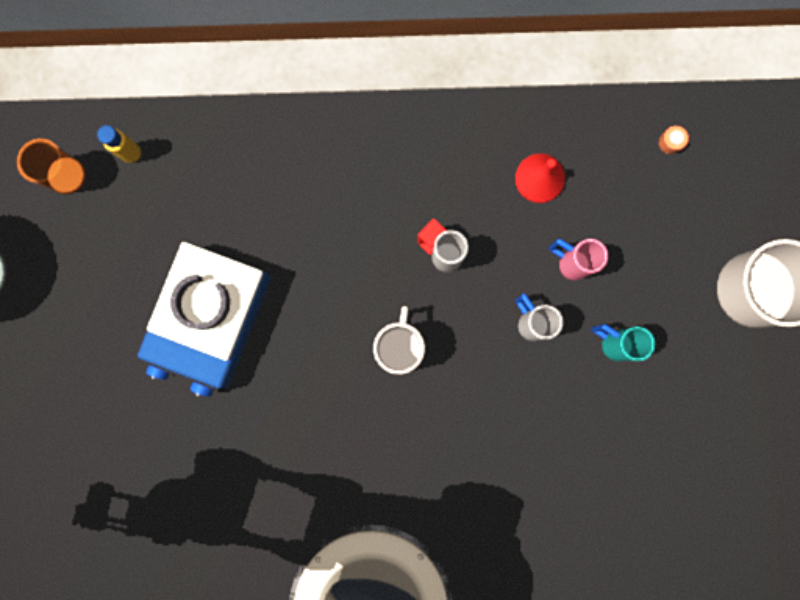

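```bash
cat > h.py <<'E'
import numpy as np,cv2
from rig import arm
def ray(cal,px,z):
    K,T=cal["intrinsics"],cal["cam_to_world"]
    d=T[:3,:3]@np.linalg.solve(K,[px[0],px[1],1.]); o=T[:3,3]
    return (o+d*(z-o[2])/d[2])
def down(yaw):   # tool down, tool y along yaw (deg)
    a=np.radians(yaw); y=np.array([np.cos(a),np.sin(a),0]); z=np.array([0,0,-1.])
    return np.column_stack([np.cross(y,z),y,z])
E
python3 - <<'E'
from h import *
c=arm.get_calibration("top"); im=np.load("pics/top.npy"); s=.64
P={"blue":(543,320),"red":(451,245),"jug":(399,347),"pink":(590,255),"teal":(635,343),"collar":(200,302)}
for n,p in P.items(): print(n,ray(c,np.array(p)*s,.105 if n=="jug" else .11).round(3))
hsv=cv2.cvtColor(im,cv2.COLOR_RGB2HSV)
b=cv2.inRange(hsv,(105,120,60),(130,255,255))
for k,(x,y,w,h,a) in enumerate(cv2.connectedComponentsWithStats(b)[2]):
    if a>8: print("blue",(x,y,w,h,a), ray(c,(x+w/2,y+h/2),.05).round(3))
w=cv2.inRange(hsv,(0,0,190),(180,50,255))[:260,:200]; w[:150]=0
cs=max(cv2.findContours(w,0,2)[0],key=cv2.contourArea)
r=cv2.minAreaRect(cs); print([ray(c,p,.08).round(3)[:2] for p in cv2.boxPoints(r)])
E
```

```text
blue [ 0.495 -0.306  0.11 ]
red [ 0.626 -0.157  0.11 ]
jug [ 0.457 -0.065  0.105]
pink [ 0.602 -0.39   0.11 ]
teal [ 0.452 -0.457  0.11 ]
collar [0.542 0.266 0.11 ]
blue (np.int32(0), np.int32(0), np.int32(512), np.int32(384), np.int32(194850)) [ 0.541 -0.068  0.05 ]
blue (np.int32(62), np.int32(80), np.int32(13), np.int32(12), np.int32(115)) [0.855 0.45  0.05 ]
blue (np.int32(351), np.int32(153), np.int32(16), np.int32(12), np.int32(102)) [ 0.624 -0.356  0.05 ]
blue (np.int32(88), np.int32(175), np.int32(82), np.int32(79), np.int32(1344)) [0.489 0.282 0.05 ]
blue (np.int32(330), np.int32(188), np.int32(12), np.int32(13), np.int32(89)) [ 0.527 -0.288  0.05 ]
blue (np.int32(378), np.int32(207), np.int32(18), np.int32(10), np.int32(108)) [ 0.475 -0.426  0.05 ]
[array([0.5 , 0.37]), array([0.656, 0.307]), array([0.596, 0.168]), array([0.441, 0.232])]
```

```bash
python3 - <<'E'
from h import *
for y in (68,-112): print(y,arm.solve_ik([.542,.266,.30],down(y)))
for y in (120,-60): print(y,arm.solve_ik([.495,-.306,.30],down(y)))
arm.move_to([.542,.266,.32],down(68)); 
c=arm.get_calibration("wrist"); im=arm.snapshot("wrist"); np.savez("pics/w1.npz",im=im,**c)
cv2.imwrite("pics/w1.png",im[:,:,::-1])
arm.move_to([.495,-.306,.30],down(120))
c=arm.get_calibration("wrist"); im=arm.snapshot("wrist"); np.savez("pics/w2.npz",im=im,**c)
cv2.imwrite("pics/w2.png",im[:,:,::-1]); print(arm.current_t(),arm.current_joint_positions())
E
```

```text
68 [ 2.04754347e+01  2.26375580e+01  7.29487344e+01 -2.54444375e-14
  8.44137076e+01 -4.75245653e+01]
-112 [ 2.04754347e+01  2.26375580e+01  7.29487344e+01 -2.54444375e-14
  8.44137076e+01  1.32475435e+02]
120 [-3.76018582e+01  2.07027078e+01  7.60374619e+01 -2.54444375e-14
  8.32598303e+01 -1.57601858e+02]
-60 [-3.76018582e+01  2.07027078e+01  7.60374619e+01 -2.54444375e-14
  8.32598303e+01  2.23981418e+01]
4.2083 [-3.75332707e+01  2.07000509e+01  7.60351024e+01  5.68473025e-03
  8.32592475e+01 -1.57572168e+02]
```

View pics/w1.png

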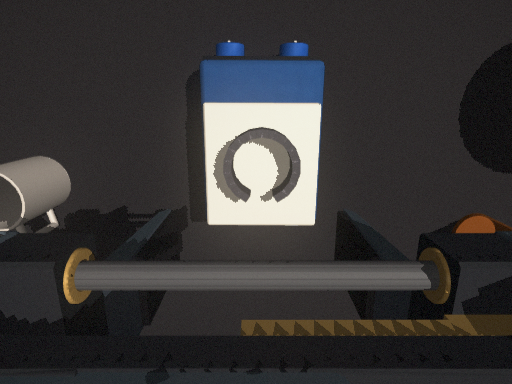

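View pics/w2.png

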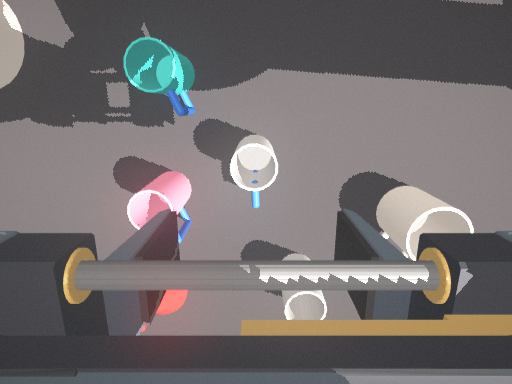

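Wrist picture 1: the collar is centred near (262,164) with the slot straight down at (261,198). Picture 2: the cup rim is centred near (254,167), its blue handle near (256,200), pointing straight down the image.

```bash
python3 - <<'E'
from h import *
a=np.load("pics/w1.npz"); im=a["im"]
h=ray(a,(262,164),.11); g=ray(a,(261,198),.11); 
hsv=cv2.cvtColor(im,cv2.COLOR_RGB2HSV)
w=cv2.inRange(hsv,(0,0,150),(180,60,255)); w[:90]=0;w[235:]=0;w[:,:195]=0;w[:,330:]=0
cs=max(cv2.findContours(w,0,2)[0],key=cv2.contourArea); bx=cv2.boxPoints(cv2.minAreaRect(cs))
q=np.array([ray(a,p,.08)[:2] for p in bx]); e=[q[(i+1)%4]-q[i] for i in range(4)]
print("collar",h,"slot",np.degrees(np.arctan2(*(g-h)[1::-1])),"edges",[(np.linalg.norm(v).round(3),np.degrees(np.arctan2(v[1],v[0])).round(1)) for v in e])
b=np.load("pics/w2.npz"); hs=cv2.cvtColor(b["im"],cv2.COLOR_RGB2HSV)
m=cv2.inRange(hs,(98,110,60),(125,255,255))
n,l,st,ce=cv2.connectedComponentsWithStats(m)
print([(s.tolist(),c.round(1).tolist()) for s,c in zip(st,ce) if s[4]>15 and 230<c[0]<280 and 160<c[1]<215])
c=ray(b,(254,167),.11)
for y,z in((167+24,.11),(143,.11),(200,.06)):
  r=ray(b,(256 if z<.1 else 254,y),z); print(np.linalg.norm(r-c)if z>.1 else np.degrees(np.arctan2(*(r-c)[1::-1])))
print("cup",c)
E
```

```text
collar [0.54131869 0.27468706 0.11      ] slot -23.36185997179091 edges [(np.float64(0.145), np.float64(68.0)), (np.float64(0.162), np.float64(-18.9)), (np.float64(0.161), np.float64(-112.0)), (np.float64(0.162), np.float64(155.5))]
[([0, 0, 512, 384, 196029], [255.7, 191.6]), ([252, 191, 4, 17, 42], [252.9, 199.9])]
0.028674966079284544
0.027519385360177017
32.289674721297864
cup [ 0.49429011 -0.30920363  0.11      ]
```

```bash
python3 - <<'E'
from h import *
R=down(121.5); x,y=.4943,-.3085
arm.move_to([x,y,.2],R); arm.move_l([x,y,.0565],feed=.12); arm.grip(.045)
print(arm.current_width(),arm.current_grasp_force())
arm.move_l([x,y,.28],feed=.15); print(arm.current_width(),arm.current_grasp_force(),arm.current_t())
c=arm.get_calibration("wrist"); im=arm.snapshot("wrist"); np.savez("pics/w3.npz",im=im,**c)
cv2.imwrite("pics/w3.png",im[:,:,::-1])
# collar centre from dark ring, both views
for f,roi in (("w1",(115,210,215,310)),("top",(165,222,100,155))):
    if f=="w1": a=np.load("pics/w1.npz"); im=a["im"]
    else: a=arm.get_calibration("top"); im=np.load("pics/top.npy")
    g=cv2.cvtColor(im,cv2.COLOR_RGB2GRAY); r0,r1,c0,c1=roi
    m=np.zeros_like(g); m[r0:r1,c0:c1]=(g[r0:r1,c0:c1]<85)*255
    n,l,st,ce=cv2.connectedComponentsWithStats(m)
    for s in st[1:]:
        if s[4]>100: print(f,s)
t=np.load("pics/top.npy")[150:265,70:190]
w=np.load("pics/w1.npz")["im"][100:230,190:335]
cv2.imwrite("pics/c.png",np.hstack([cv2.resize(t,(400,383)),cv2.resize(w,(400,383*1))])[:,:,::-1])
E
```

```text
0.05630398813825264 29.988601058721542
0.05652106879967673 29.985054787248373 8.3
w1 [272 152  21  44 200]
w1 [231 160  19  36 133]
top [100 165  11  27 158]
```

View pics/c.png

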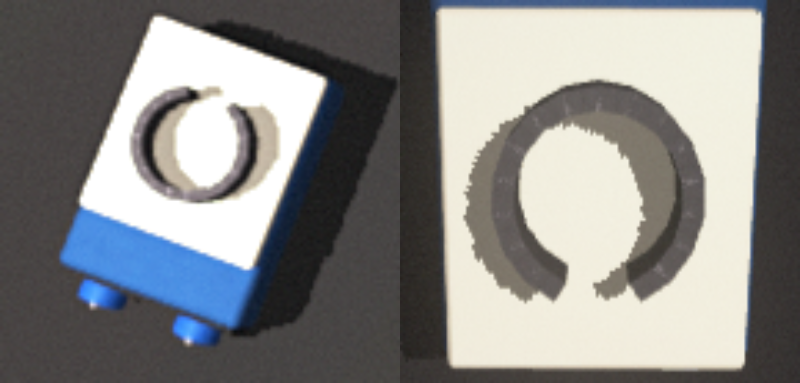

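View pics/w3.png

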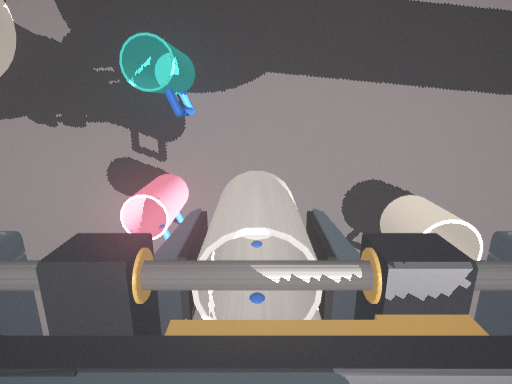

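```bash
python3 - <<'E'
from h import *
t=arm.get_calibration("top"); a=np.load("pics/w1.npz"); s=arm.get_calibration("scene")
T=[(155,14),(329,78),(253,269),(79,207)]; W=[(438,8),(762,8),(745,368),(452,368)]
for n,p in (("t",[ray(t,(70+.3*x,150+.3003*y),.08)[:2].round(4) for x,y in T]),("w",[ray(a,(190+(x-400)*.3625,100+y*.3394),.08)[:2].round(4) for x,y in W])): print(n,p,np.mean(p,0))
print("rim w",[ray(a,(190+(x-400)*.3625,100+y*.3394),.11)[:2].round(4) for x,y in((491,190),(705,190),(598,80),(598,190))])
print("rim t",[ray(t,(70+.3*x,150+.3003*y),.11)[:2].round(4) for x,y in((131,145),(252,145),(193,202))])
print(a["cam_to_world"])
S=np.load("pics/scene.npy")[215:315,305:435]
cv2.imwrite("pics/s.png",cv2.resize(S,(780,600),interpolation=cv2.INTER_CUBIC)[:,:,::-1])
E
```

```text
t [array([0.6516, 0.3056]), array([0.5951, 0.165 ]), array([0.4427, 0.2278]), array([0.4965, 0.3672])] [0.546475 0.2664  ]
w [array([0.4481, 0.2346]), array([0.5026, 0.3698]), array([0.6532, 0.3094]), array([0.5985, 0.1737])] [0.5506   0.271875]
rim w [array([0.5242, 0.2307]), array([0.5593, 0.3178]), array([0.5005, 0.2907]), array([0.5418, 0.2742])]
rim t [array([0.5423, 0.3148]), array([0.5395, 0.2198]), array([0.4961, 0.2664])]
[[ 3.74031322e-01  8.93753460e-01  2.47599119e-01  4.72065988e-01]
 [ 9.27416054e-01 -3.60508052e-01 -9.96664850e-02  2.95389711e-01]
 [ 1.84210236e-04  2.66905785e-01 -9.63722610e-01  4.89306568e-01]
 [ 0.00000000e+00  0.00000000e+00  0.00000000e+00  1.00000000e+00]]
```

View pics/s.png

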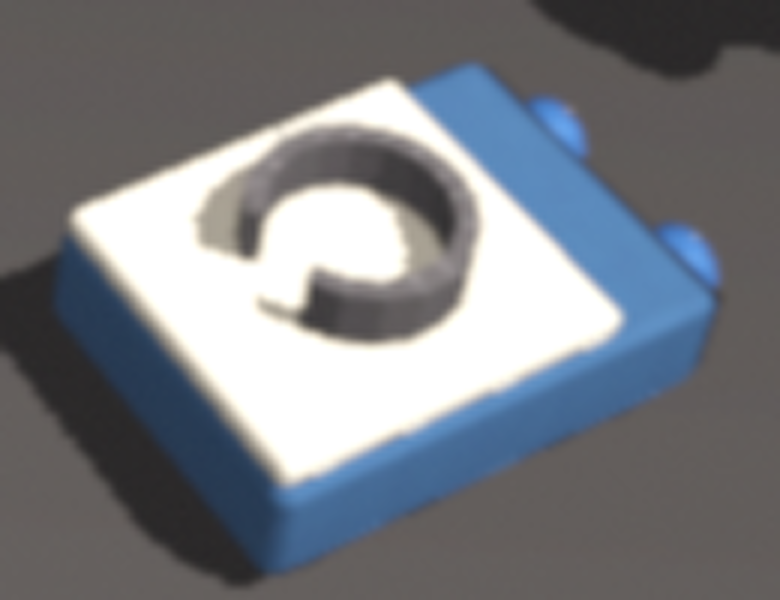

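```bash
python3 - <<'E'
from h import *
s=arm.get_calibration("scene")
f=lambda x,y,z: ray(s,(305+x/6,215+y/6),z)[:2]
p=[f(x,y,.08) for x,y in((75,215),(395,80),(620,322),(288,485))]; print(np.round(p,4).tolist(),np.mean(p,0))
print("rim",f(240,210,.11),f(480,215,.11),f(350,125,.11),f(360,210,.11))
b=np.load("pics/w3.npz"); P=arm.current_ee_pos(); R=arm.current_tool_rot()
for px in((259,230),(196,275),(322,275),(259,320)): print(px,(R.T@(ray(b,px,P[2]-.0565+.11)-P)).round(4))
print(P,R.round(3))
E
```

```text
[[0.6008, 0.1742], [0.4482, 0.2353], [0.5087, 0.3719], [0.6615, 0.3132]] [0.55478173 0.27364409]
rim [0.58029648 0.23645947] [0.52125658 0.31086654] [0.51158697 0.24581793] [0.54959208 0.27300681]
(259, 230) [ 0.0265  0.0011 -0.0535]
(196, 275) [ 0.0067 -0.0246 -0.0535]
(322, 275) [ 0.0067  0.0269 -0.0535]
(259, 320) [-0.0148  0.0012 -0.0535]
[ 0.49401349 -0.3083031   0.27923272] [[-0.853 -0.522 -0.001]
 [-0.522  0.853  0.001]
 [ 0.     0.001 -1.   ]]
```

```bash
cat > low.py <<'E'
from h import *
def lower(x,y,zend,R,step=.004,lim=8):
    f0=arm.current_force().copy(); z=arm.current_ee_pos()[2]
    while z>zend+1e-4:
        z=max(z-step,zend); arm.move_l([x,y,z],R,feed=.04)
        f=arm.current_force()-f0
        if abs(f[2])>lim or np.hypot(f[0],f[1])>lim: break
    print("z",arm.current_ee_pos(),"df",f.round(1),"w",arm.current_width(),"t",arm.current_t())
E
python3 - <<'E'
from low import *
R=down(68); x,y=.542,.2725
arm.move_to([x,y,.27],R); arm.move_l([x,y,.19],feed=.12)
for n in("scene","top"): 
    im=arm.snapshot(n); cv2.imwrite(f"pics/{n}_h.png",im[:,:,::-1])
a=cv2.imread("pics/scene_h.png")[190:320,295:435]; b=cv2.imread("pics/top_h.png")[145:265,65:195]
cv2.imwrite("pics/hv.png",np.hstack([cv2.resize(a,(400,372)),cv2.resize(b,(400,372))]))
lower(x,y,.16,R)
E
```

```text
z [0.54188973 0.27243888 0.15981703] df [1.2 0.2 0.8] w 0.05653539031120233 t 13.3583
```

View pics/hv.png

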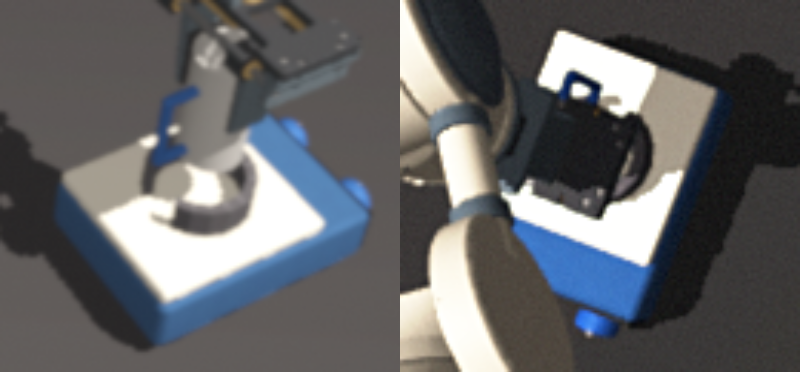

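The cup hangs over the collar with its handle on the slot side, and it has entered the collar without contact. Continuing down.

```bash
python3 - <<'E'
from low import *
p=arm.current_ee_pos(); lower(.542,.2725,.1345,down(68),step=.003,lim=6)
for n in("scene","top"): cv2.imwrite(f"pics/{n}_d.png",arm.snapshot(n)[:,:,::-1])
a=cv2.imread("pics/scene_d.png")[190:320,295:435]; b=cv2.imread("pics/top_d.png")[145:265,65:195]
cv2.imwrite("pics/dn.png",np.hstack([cv2.resize(a,(400,372)),cv2.resize(b,(400,372))]))
E
```

```text
z [0.54221315 0.27242736 0.13617478] df [-2.4 -2.1  6.8] w 0.05645972418524142 t 15.3583
```

View pics/dn.png

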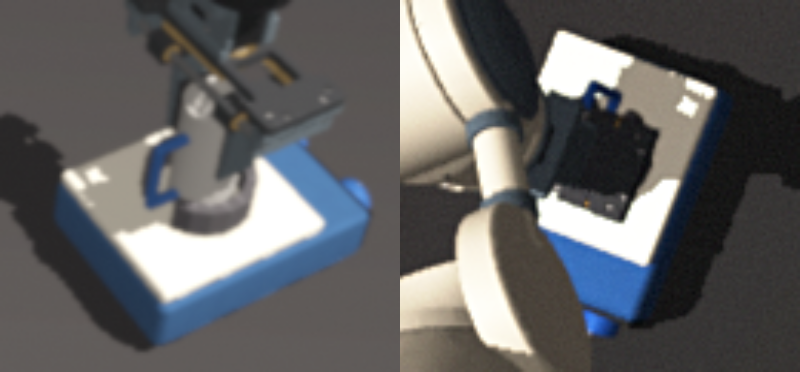

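The cup is in the collar with its handle in the slot. Contact came at TCP z = 0.136, which matches the plate height. Next I release and retreat.

```bash
python3 - <<'E'
from low import *
arm.grip(.085); p=arm.current_ee_pos()
print(arm.current_width(),arm.current_grasp_force())
arm.move_l([p[0],p[1],.30],feed=.12); arm.move_l([.42,.20,.36],feed=.15); arm.sleep(.3)
for n in("scene","top"): cv2.imwrite(f"pics/{n}_e.png",arm.snapshot(n)[:,:,::-1])
a=cv2.imread("pics/scene_e.png")[190:320,295:435]; b=cv2.imread("pics/top_e.png")[145:265,65:195]
cv2.imwrite("pics/en.png",np.hstack([cv2.resize(a,(400,372)),cv2.resize(b,(400,372))])); print(arm.current_t())
E
```

```text
0.08494627787018905 0.0
19.1667
```

View pics/en.png

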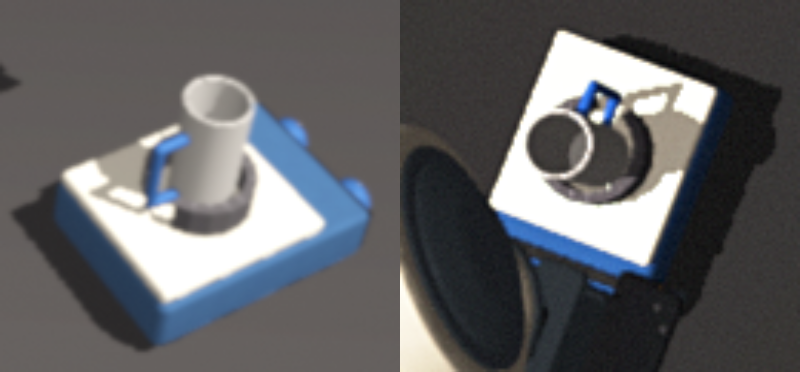

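```bash
python3 - <<'E'
from low import *
r=ray(arm.get_calibration("top"),(117,191.8),.19); s=ray(arm.get_calibration("scene"),(295+217*.35,190+102*.3495),.19); print(r,s)
if max(np.hypot(*(q[:2]-[.543,.271])) for q in(r,s))<.014: arm.sign_off(); print("signed")
E
```

```text
[0.53796704 0.26807004 0.19      ] [0.54644491 0.27334372 0.19      ]
the job is handed in; nothing more can be done
signed
```

I put the blue-handled cup in the collar with its handle in the slot, upright and down on the plate; I released it, backed the arm clear without touching the red cup or the jug, and handed the job in at about 19 s.

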